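Load the solder pallet and latch it in the preheater

TASK

Get the two-up solder pallet ready for preheating: first set the loose blue driver board flat into the pallet's empty nest, with the pallet still out on the bench. Then take the loaded pallet by its black handle and slide it along the preheater's guide rails, under their lips, fully home against the end stop so that the orange spring catch pops up behind it, and let go. Both boards must be lying in their nests at the end.

Things in the scene. Friction and masses are not known exactly. Their poses are not given: they have to be found in the camera images.
- new_board_grip (a point): loose blue board 80 (x) x 52 (y) x 3 mm, flat on the bench, 70 g; a black finned heat sink stands across its middle: 16 mm along x, 30 along y, up to 39 mm above the underside; grip it across the 16. Point: board's centre, 26 mm above its underside, z up. Other parts stand along the long edges, under 19 mm; those in the middle lane beside the heat sink under 5 mm. Half a turn is the same.
- first_board_grip (a point): the same point and axes on the second, identical blue board, which already lies loose in the pallet's other nest
- pallet_grip (a point): middle of the black handle of the dark grey pallet: plate 108 (x) x 172 (y) x 10 mm, flat on the bench, 0.3 kg, two nests side by side along y, handle on the spine between. Handle head: 16 mm along x (grip across this), 30 along y, 29 to 51 mm above the pallet's underside. Point: pallet's centre, 40 mm above its underside, z up. Half a turn is the same in the rails.
- empty_nest (a point): centre of the seat in the pallet's empty nest, 43.5 mm from the pallet's centre along its +y, 4 mm above its underside; axes as the pallet. Nest 85 (x) x 57 (y) mm, so 2.5 mm to spare all round, 6 mm deep; the upper 3 mm of its walls slope outwards by 3 mm. A seated board's underside is at this height, its grip point 26 mm above, its long side along x.
- full_nest (a point): the same point of the other nest, 43.5 mm from the pallet's centre along its -y, where the first board lies
- rails_home (a point): on the preheater (fixed grey box 170 x 212 mm, two aluminium C-shaped rails on top): where pallet_grip is when the pallet is home, 100 mm over the bench. x: the way the pallet slides in, y across, z up. The rails carry the pallet's underside 60 mm over the bench; lips above leave it 4.5 mm of play up, rail sides 3 mm each way across. End stop's bumpers: 54 mm beyond the point.
- rails_mouth (a point): same axes and height, 132 mm before rails_home along -x: where pallet_grip is when the pallet's front edge rests about 10 mm on the open front of the rails' ledges, just short of the flared lips and of the catch; slide in from here along +x. Short noses slope down 8 mm before the ledges. Tops over the bench: rails 79 mm (flared lips 85), end stop 74 mm.
- catch (a joint): orange spring catch on the centre line at the mouth of the rails: 0 = up (8 mm above the ledges), grows as pressed down, to 0.0095 m. The pallet's front edge meets its slope just after rails_mouth and presses it down (spring 0.8 to 2 N); it pops up behind the pallet's rear edge when the pallet is home within about 2 mm.

How it is judged (in metres and radians):
On the way:
1. the new board lies seated and released in the empty nest while the pallet is still out of the rails (horizontal distance between pallet_grip and rails_home above 0.15 m and horizontal distance between new_board_grip and empty_nest below 0.007 m and z of new_board_grip in the frame of empty_nest below 0.0285 m and angle between the x axis of new_board_grip and the x axis of empty_nest, either way round below 0.12 rad and contact force between the fingers and new_board below 0.1 N), for 0.2 s.
At the end, for the whole second after the job is handed in: The pallet rests in the rails, within 3.5 mm of home lengthways, 6 mm across, level (0.06 rad), in line (0.08 rad), the orange catch up behind it (pressed under 2 mm); both boards lie in their nests (within 7 mm of centre, at most 2.5 mm above the seat); all at rest (x of pallet_grip in the frame of rails_home between -0.0035 and 0.004 m and y of pallet_grip in the frame of rails_home between -0.006 and 0.006 m and z of pallet_grip in the frame of rails_home between -0.004 and 0.004 m and angle between the x axis of pallet_grip and the x axis of rails_home, either way round below 0.08 rad and angle between pallet_grip's own z axis and vertical below 0.06 rad and value of joint catch below 0.002 m and horizontal distance between new_board_grip and empty_nest below 0.007 m and z of new_board_grip in the frame of empty_nest below 0.0285 m and angle between the z axis of new_board_grip and the z axis of empty_nest, either way round below 0.06 rad and angle between the x axis of new_board_grip and the x axis of empty_nest, either way round below 0.12 rad and horizontal distance between first_board_grip and full_nest below 0.007 m and z of first_board_grip in the frame of full_nest below 0.0285 m and linear speed of pallet below 0.02 m/s); the robot touches nothing.
It also fails if it takes over 58 s, if anything falls off the work surface, if the arm or the gripper's body presses on something with over 40 N, if the wrist force passes 120 N, or if a joint passes its speed limit or range.

ROBOT

A 6-joint arm with a two-finger parallel gripper is mounted at the origin on a cart in front of the work surface, level with it; the furniture and walls round the work are solid. World frame = base frame: x ahead of the robot, y to its left, z up, the work surface at z = 0. Lengths are in mm, angles in rad, forces in N, time in s.
With the tool pointing down it reaches from about 300 to 750 mm from the base axis. Payload 8.5 kg.
Tool frame: the origin (TCP) lies where the fingers leave the gripper's body, on its centre line; the fingertips stand 73 mm ahead of it and the grasp point (between the pads) lies 54 mm ahead of it (robot.grasp_offset is the distance from the TCP to the grasp point, in mm); z points along the fingers, y is the direction in which the jaws open and shut (so a half turn about z gives the same grasp; the last joint's range is limited). The gripper opens to 85 mm and grips with 20 to 120 N. Pads are 22 mm wide; open, the fingers measure 114 mm over their backs; the gripper's body (76 mm by 85 mm) begins 54 mm behind the grasp point. The pads swing forward as they close: fully open they stand 13 mm farther back than shut.
Start: joints at [1.099, 0.381, 1.297, -0, 1.464, -0.215], TCP at [139.685, 531.948, 303.922] pointing down, gripper open.
Joint ranges: [-3.11, 3.11], [-0.89, 2.33], [0.22, 2.48], [-1.42, 4.56], [0.17, 2.85], [-2.88, 2.88]. Speed limits (rad/s): [2.39, 2.39, 3.14, 3.14, 3.14, 3.14].

INTERFACE

Orientations are given as a rotation vector (axis times angle).
In Python, from rig import robot gives the robot as it stands. The module is installed in compiled form; this text tells all that it offers.
- The arm moves only by the tool step_arm, never from a script. Its argument "deltas" is a list that holds one entry, the list of rows, each a list of 7 numbers: the shift along the tool's x, y, z in cm, then the turn, a rotation vector about the tool's x, y, z in degrees, then the gripper's target within -1 to 1 (shut at 1, half-way at 0, fully open at -1). In form: [[[x, y, z, wx, wy, wz, jaw], ...]]. A call has 1 to 5 rows; each row shifts and turns the commanded pose from where the row before left it, along the tool's axes as they then stand; what a row does not reach is not made up. A row lasts 1/10 s, in which the tool goes at most 50 mm and 8.59 degrees, less where a joint would pass 70% of its speed; a pose out of reach is approached as far as the arm can. A call is refused whole if a number of a shift passes 5 or a number of a turn 8.59, either way. A call with a gripper value outside its range is refused whole. The fingers move at their own pace and stop on an object; "squeeze" is the grip in N (left out, the last holds). Time passes only in rows, so rows that do not move let the fingers close. It gives the time, the measured TCP pose, the force and the opening at its end, in the units of the state.
- robot.get_obs(): the state, without advancing time (a new reading comes with each control period).
- robot.read_camera(name): name is "side" or "top" or "wrist"; returns a dict with "color" (384x512x3 uint8, red, green, blue), "camera_matrix" (3x3 intrinsics, pixels), "R" (3x3) and "t" (3): a world point X has camera coordinates R X + t. Camera axes: x right, y down, z forward; pixel columns grow to the right and rows downward; lengths in mm; the calibration is good to about 2 mm. A picture is of the moment at which its call begins. There is no depth.
- robot.job_done(): hands the job in, once; it reports no verdict.
The state is a dict: "time_s": time; "q": joint angles; "joint_vel": joint speeds; "joint_efforts": joint torques, N m; "tool_pos": TCP position; "ee_rot": TCP orientation; "contact_force": force on the tool from outside, world axes, zero at the start; "torque": the same for the moment, N m; "gripper_width": finger opening in mm.
Only numpy, scipy, OpenCV 4.12 (cv2) and the standard library are available. Lean on these libraries where they do the work, as an engineer would, in place of code of your own. Each camera call takes 0.05 s, during which the arm holds its last target. There are 200 camera calls.

## Working session

There is one attempt and no reset: what is moved stays moved. The work goes in short steps, Python scripts to look and compute and a tool call to move; the robot and the scene stay as the last step left them, time stands still between calls to the robot, and variables do not carry over. Pictures are saved under pics/ and viewed, about 8 in all and at most 12, crops included, and the job is handed in when it is done.

Besides the shell and the picture viewer there is one more tool, called after "Call:" by a JSON object that holds its "api" and its "payload", one argument or row to a line. step_arm: Moves the arm, as the interface text tells. Its arguments: {"type":"object","properties":{"deltas":{"type":"array"},"squeeze":{"type":"number"}},"required":["deltas"]}

```bash
mkdir -p pics
cat > h.py <<'E'
import numpy as np, cv2
from rig import robot
def cap(n,f):
    c=robot.read_camera(n); cv2.imwrite(f'pics/{f}.png',c['color'][:,:,::-1]); np.savez(f'pics/{f}.npz',**c); return c
def ray(c,u,v,z):
    K,R,t=c['camera_matrix'],c['R'],c['t']
    d=R.T@np.linalg.solve(K,[u,v,1.]); o=-R.T@t
    return o+d*(z-o[2])/d[2]
def proj(c,X):
    p=c['camera_matrix']@(c['R']@np.array(X,float)+c['t']); return p[:2]/p[2]
E
python3 - <<'E'
from h import *
a=cap('top','top0');b=cap('side','side0');
for c in(a,b): print(-c['R'].T@c['t'],c['camera_matrix'][0,0])
s=robot.get_obs(); print(s)
im=np.hstack([a['color'],b['color']])[:,:,::-1]
cv2.imwrite('pics/both.png',cv2.resize(a['color'][:,:,::-1],(800,600),interpolation=cv2.INTER_CUBIC))
E
```

```text
[ 419.18466976 -225.81556873 1156.09462406] 497.1187763964787
[159.62347698 383.97322629 588.95327161] 353.6979883237951
{'time_s': 0.1, 'q': array([ 1.09866039e+00,  3.81158047e-01,  1.29816945e+00, -8.97660759e-06,
        1.46359948e+00, -2.15363658e-01]), 'joint_vel': array([-6.41733976e-05,  1.01104236e-03, -2.57851399e-03, -2.60081435e-04,
        1.77877455e-03, -4.46001738e-04]), 'joint_efforts': array([ 4.56448150e-03, -4.49219120e+01, -2.31653792e+01, -1.57906229e-04,
        3.67572953e-03, -4.70352904e-05]), 'tool_pos': array([139.6378437 , 531.80563707, 303.36288766]), 'ee_rot': array([-4.02171739e-01, -3.11529868e+00,  1.97777341e-03]), 'contact_force': array([ 0.02942712, -0.56329478, -0.30208411]), 'torque': array([-0.01229397, -0.01846916, -0.00136523]), 'gripper_width': 85.49505471608764}
```

View pics/both.png

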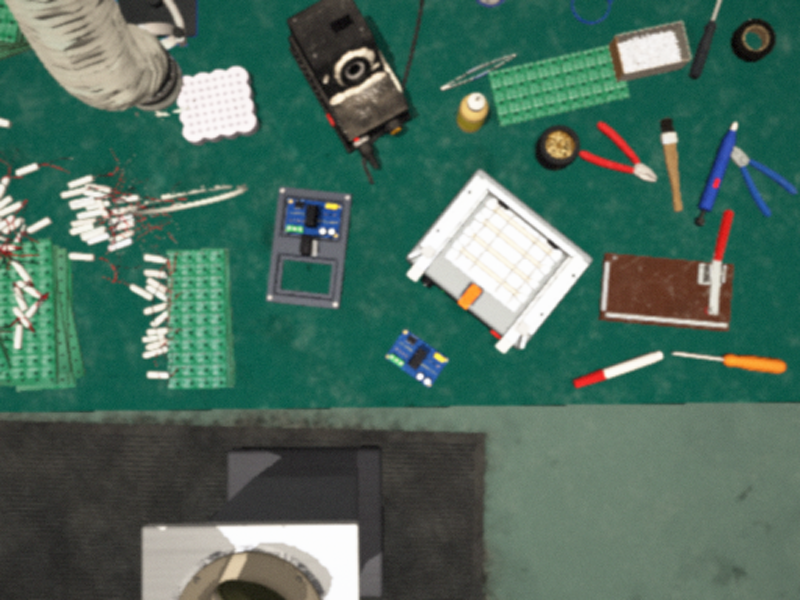

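View pics/side0.png

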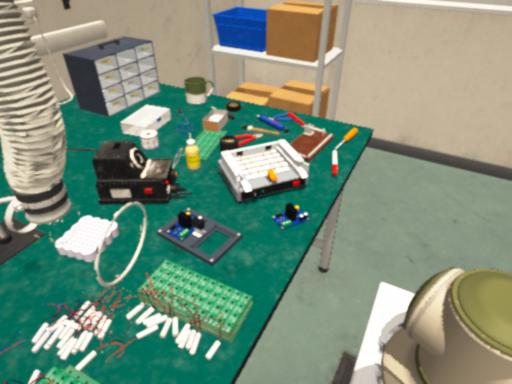

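The top view shows the pallet at about (198,158) px (512 scale) with its empty nest towards the robot. The loose board is at about (267,228). The preheater is at about (320,170), its mouth at the lower left with the orange catch at about (300,189). I'll now measure these with masks.

Run:
```python
from h import *
c=np.load('pics/top0.npz'); im=c['color'][:,:,::-1].copy(); hsv=cv2.cvtColor(im,cv2.COLOR_BGR2HSV)
def cnts(m,amin):
    cs,_=cv2.findContours(m.astype(np.uint8),cv2.RETR_EXTERNAL,cv2.CHAIN_APPROX_NONE)
    return [k for k in cs if cv2.contourArea(k)>amin]
H,S,V=[hsv[...,i].astype(int) for i in range(3)]
print('pallet px',im[130,182],im[185,190],'bg',im[200,240], 'rail',im[160,290])
x0,y0,x1,y1=165,112,232,202
def roi(m,b):
    o=np.zeros(m.shape,np.uint8); o[b[1]:b[3],b[0]:b[2]]=m[b[1]:b[3],b[0]:b[2]]; return o
green=(H>70)&(H<95)&(S>120)
m=cv2.morphologyEx(roi(~green,(168,114,230,200)),cv2.MORPH_OPEN,np.ones((3,3)))
for k in cnts(m,500):
    r=cv2.minAreaRect(k); P=np.array([ray(c,*p,10) for p in cv2.boxPoints(r)]); print('pallet',r,P.round(1),[np.linalg.norm(P[i]-P[i-1]).round(1) for i in range(4)],P.mean(0).round(1))
m=cv2.morphologyEx(roi(~green,(240,205,295,252)),cv2.MORPH_OPEN,np.ones((2,2)))
for k in cnts(m,200):
    r=cv2.minAreaRect(k); P=np.array([ray(c,*p,3) for p in cv2.boxPoints(r)]); print('board',r,P.round(1),[np.linalg.norm(P[i]-P[i-1]).round(1) for i in range(4)],P.mean(0).round(1))
m=roi((H<20)&(S>150)&(V>120),(285,170,320,205))
for k in cnts(m,20):
    r=cv2.minAreaRect(k);print('catch',r,ray(c,*r[0],66))
A=cv2.resize(im[105:257,160:385],None,fx=3.5,fy=3.5,interpolation=cv2.INTER_CUBIC); cv2.imwrite('pics/crop1.png',A)
```

```text
pallet px [69 63 61] [86 98 54] bg [ 93 112  57] rail [252 252 252]
pallet ((197.31227111816406, 158.09555053710938), (48.3138542175293, 75.47943878173828), 6.709836959838867) [[ 478.4  -27.2   10. ]
 [ 652.7  -48.9   10. ]
 [ 637.7 -160.4   10. ]
 [ 463.8 -137.9   10. ]] [np.float64(111.7), np.float64(175.6), np.float64(112.5), np.float64(175.4)] [558.1 -93.6  10. ]
board ((267.6080322265625, 229.843994140625), (36.11320495605469, 23.717079162597656), 34.69515609741211) [[ 391.4 -204.1    3. ]
 [ 436.1 -236.     3. ]
 [ 387.6 -303.9    3. ]
 [ 343.1 -272.     3. ]] [np.float64(83.4), np.float64(54.9), np.float64(83.5), np.float64(54.8)] [ 389.6 -254.     3. ]
catch ((299.93902587890625, 189.4512176513672), (7.652514457702637, 16.398244857788086), 38.65980911254883) [ 478.6072846  -324.79032014   66.        ]
```

View pics/crop1.png

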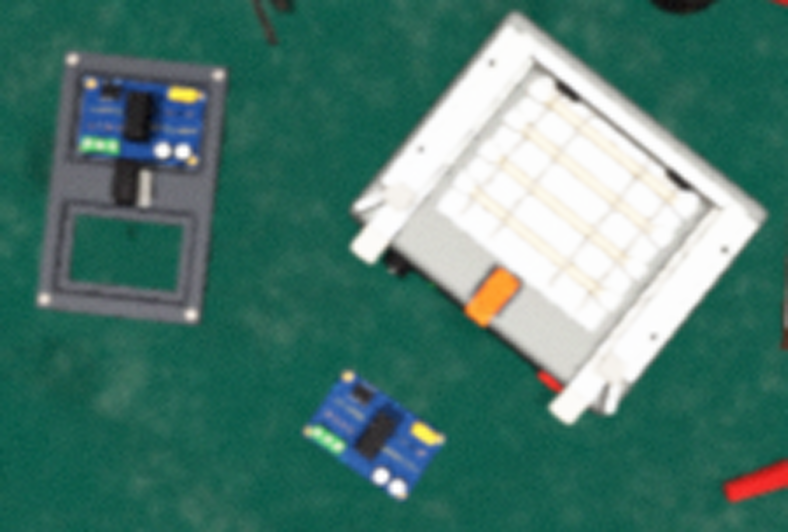

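The crop shows the pallet with its first board at the top and the empty nest at the bottom. The loose board is at crop (375,432). The rails run from the mouth at lower left (catch at crop (492,295)) to bumpers at (567,92) and (678,178). Measured sizes come out 3 mm large, which fits edge blur. Next I'll move over the board, refining with the wrist camera, and estimate the rail heading along the way.

```bash
cat >> h.py <<'E'
from scipy.spatial.transform import Rotation as Ro
def state():
    s=robot.get_obs(); R=Ro.from_rotvec(s['ee_rot']).as_matrix()
    return s,np.array(s['tool_pos']),R,np.degrees(np.arctan2(R[1,1],R[0,1]))
def plan(p,psi,n,jaw,start=None):
    """rows (tool axes, cm/deg) from start (default measured) to TCP p, jaw azimuth psi, tool down"""
    s,p0,R,a0=state()
    if start is not None: p0,a0=np.array(start[0],float),start[1]
    d=(np.array(p,float)-p0)/n/10; da=(psi-a0)/n
    for i in range(n):
        a=np.radians(a0+da*i); x=np.array([-np.sin(a),np.cos(a)]); y=np.array([np.cos(a),np.sin(a)])
        print([round(float(v),2) for v in (d[:2]@x,d[:2]@y,-d[2],0,0,-da)]+[jaw])
    print('--')
    return p,psi
E
python3 - <<'E'
from h import *
s,p,R,a=state(); print(p,a)
st=plan((410,150,300),65,10,-1); plan((400,-230,270),54.5,10,-1,st)
c=np.load('pics/top0.npz')
P=np.array([ray(c,160+u/3.5,105+v/3.5,z) for u,v,z in[(352,210,79),(515,12,74),(766,214,74),(610,412,79),(567,92,70),(678,178,70)]]); print(P.round(0),[np.linalg.norm(P[i+1]-P[i]).round(0) for i in range(3)])
print(np.degrees(np.arctan2(*(P[2]-P[1])[1::-1])),np.degrees(np.arctan2(*(P[1]-P[0])[1::-1])))
E
```

```text
[139.6378437  531.80563707 303.36288766] 75.28809809063742
[-3.58, -3.01, 0.03, 0.0, 0.0, 1.03, -1]
[-3.64, -2.94, 0.03, 0.0, 0.0, 1.03, -1]
[-3.69, -2.88, 0.03, 0.0, 0.0, 1.03, -1]
[-3.74, -2.81, 0.03, 0.0, 0.0, 1.03, -1]
[-3.79, -2.74, 0.03, 0.0, 0.0, 1.03, -1]
[-3.84, -2.67, 0.03, 0.0, 0.0, 1.03, -1]
[-3.89, -2.6, 0.03, 0.0, 0.0, 1.03, -1]
[-3.93, -2.53, 0.03, 0.0, 0.0, 1.03, -1]
[-3.98, -2.46, 0.03, 0.0, 0.0, 1.03, -1]
[-4.02, -2.39, 0.03, 0.0, 0.0, 1.03, -1]
--
[-1.52, -3.49, 0.3, 0.0, 0.0, 1.05, -1]
[-1.58, -3.46, 0.3, 0.0, 0.0, 1.05, -1]
[-1.64, -3.43, 0.3, 0.0, 0.0, 1.05, -1]
[-1.7, -3.4, 0.3, 0.0, 0.0, 1.05, -1]
[-1.77, -3.37, 0.3, 0.0, 0.0, 1.05, -1]
[-1.83, -3.33, 0.3, 0.0, 0.0, 1.05, -1]
[-1.89, -3.3, 0.3, 0.0, 0.0, 1.05, -1]
[-1.95, -3.26, 0.3, 0.0, 0.0, 1.05, -1]
[-2.01, -3.23, 0.3, 0.0, 0.0, 1.05, -1]
[-2.07, -3.19, 0.3, 0.0, 0.0, 1.05, -1]
--
[[ 532. -239.   79.]
 [ 656. -343.   74.]
 [ 527. -497.   74.]
 [ 405. -396.   79.]
 [ 606. -375.   70.]
 [ 550. -444.   70.]] [np.float64(162.0), np.float64(201.0), np.float64(158.0)]
-130.05827292967615 -40.10584818795262
```

Call:
{"api": "step_arm", "payload": {
  "deltas": [
    [[-3.6,-3.0,0,0,0,1.0,-1],[-3.6,-2.9,0,0,0,1.0,-1],[-3.7,-2.9,0,0,0,1.0,-1],[-3.7,-2.8,0,0,0,1.0,-1],[-3.8,-2.7,0,0,0,1.0,-1]]
  ]
}}

```text
time_s: 0.6
tool_pos: [275.3, 340.4, 303.8]
ee_rot: [-0.538, -3.095, 0.0]
contact_force: [1.1, 0.2, 0.0]
gripper_width: 85.1
```

Call:
{"api": "step_arm", "payload": {
  "deltas": [
    [[-3.8,-2.7,0,0,0,1.0,-1],[-3.9,-2.6,0,0,0,1.0,-1],[-3.9,-2.5,0,0,0,1.0,-1],[-4.0,-2.5,0,0,0,1.0,-1],[-4.0,-2.4,0,0,0,1.0,-1]]
  ]
}}

```text
time_s: 1.1
tool_pos: [410.6, 149.6, 303.9]
ee_rot: [-0.674, -3.068, -0.0]
contact_force: [0.3, 0.4, 0.1]
gripper_width: 85.9
```

Call:
{"api": "step_arm", "payload": {
  "deltas": [
    [[-1.5,-3.5,0.3,0,0,1.0,-1],[-1.6,-3.5,0.3,0,0,1.0,-1],[-1.6,-3.4,0.3,0,0,1.0,-1],[-1.7,-3.4,0.3,0,0,1.0,-1],[-1.8,-3.4,0.3,0,0,1.0,-1]]
  ]
}}

```text
time_s: 1.6
tool_pos: [405.5, -40.6, 288.7]
ee_rot: [-0.807, -3.036, -0.0]
contact_force: [-0.3, 0.6, 0.1]
gripper_width: 85.2
```

Call:
{"api": "step_arm", "payload": {
  "deltas": [
    [[-1.8,-3.3,0.3,0,0,1.0,-1],[-1.9,-3.3,0.3,0,0,1.0,-1],[-2.0,-3.3,0.3,0,0,1.0,-1],[-2.0,-3.2,0.3,0,0,1.0,-1],[-2.1,-3.2,0.3,0,0,1.0,-1]]
  ]
}}

```text
time_s: 2.1
tool_pos: [403.2, -230.9, 273.6]
ee_rot: [-0.939, -2.998, -0.0]
contact_force: [0.6, -0.1, 0.3]
gripper_width: 85.3
```

Run:
```python
from h import *
c=cap('wrist','w1'); s,p,R,a=state(); print(s['time_s'],p,a,-c['R'].T@c['t'],c['camera_matrix'])
print(proj(c,(389.6,-254,29)), proj(c,(389.6,-254,3)))
```

```text
2.15 [ 403.43752287 -235.61727623  273.04652178] 55.02804598296748 [ 346.32303589 -192.29889734  343.7211415 ] [[343.49166926   0.         250.10815448]
 [  0.         343.49166926 199.21841327]
 [  0.           0.           1.        ]]
[222.5562921 179.7152274] [224.55156109 174.06237405]
```

View pics/w1.png

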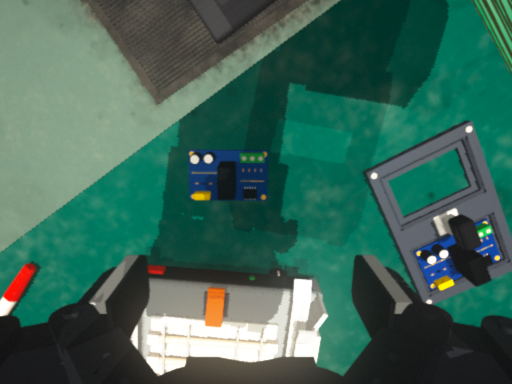

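The wrist view shows the loose board at about (228,175) px and nearly square to the view. The pallet is on the right with corner pins at (374,176), (469,129) and (429,301). The rail mouth is at the bottom, with the catch at (215,305).

```bash
cat >> h.py <<'E'
def rect(c,mask,roi,z,amin=300):
    o=np.zeros(mask.shape,np.uint8); x0,y0,x1,y1=roi; o[y0:y1,x0:x1]=mask[y0:y1,x0:x1]
    o=cv2.morphologyEx(o,cv2.MORPH_CLOSE,np.ones((5,5),np.uint8)); o=cv2.morphologyEx(o,cv2.MORPH_OPEN,np.ones((3,3),np.uint8))
    k=max(cv2.findContours(o,cv2.RETR_EXTERNAL,cv2.CHAIN_APPROX_NONE)[0],key=cv2.contourArea)[:,0].astype(float)
    P=np.array([ray(c,*q,z)[:2] for q in k]).astype(np.float32)
    r=cv2.minAreaRect(P); B=cv2.boxPoints(r); e=B[1]-B[0]; f=B[2]-B[1]
    if np.linalg.norm(f)>np.linalg.norm(e): e,f=f,e
    return B.mean(0).round(1), 'long az',round(float(np.degrees(np.arctan2(e[1],e[0])))%180,2), np.linalg.norm(e).round(1),np.linalg.norm(f).round(1)
def hsv(c): return [x.astype(int) for x in cv2.split(cv2.cvtColor(c['color'],cv2.COLOR_RGB2HSV))]
E
python3 - <<'E'
from h import *
c=np.load('pics/w1.npz'); H,S,V=hsv(c)
nb=~((H>68)&(H<97)&(S>110))
blue=(H>100)&(H<125)&(S>120)
print('board',rect(c,nb,(175,140,285,212),3)); print('blue',rect(c,blue,(175,140,285,212),3))
hs=(V<60)&(S<120); print('sink top',rect(c,hs,(212,150,242,212),39))
print('pal',[ray(c,u,v,10).round(1) for u,v in((374,176),(469,129),(429,301))])
print('nest inner green',rect(c,~nb,(378,140,482,220),2))
g=(S<70)&(V>25)&(V<130)
print(c['color'][185,378],c['color'][210,290])
for n,u,v in(('catch',215,305),('railL',135,268),('railR',295,280)):print(n,ray(c,u,v,66 if n=='catch' else 79).round(1))
E
```

```text
board (array([ 392.2, -252. ], dtype=float32), 'long az', 55.2, np.float32(80.2), np.float32(52.6))
blue (array([ 392.8, -252.1], dtype=float32), 'long az', 55.2, np.float32(79.5), np.float32(51.6))
sink top (array([ 390.4, -249.9], dtype=float32), 'long az', 144.46, np.float32(33.6), np.float32(14.7))
pal [array([ 474.8, -132.3,   10. ]), array([486.4, -35.4,  10. ]), array([ 632.9, -151.3,   10. ])]
nest inner green (array([516.1, -88.9], dtype=float32), 'long az', 82.8, np.float32(72.0), np.float32(43.7))
[101 110 116] [ 11 108  85]
catch [ 476.1 -322.1   66. ]
railL [ 402.3 -350.5   79. ]
railR [ 489.5 -245.    79. ]
```

Run:
```python
from h import *
print(state()[1],state()[3]); st=plan((392,-252,125),55.1,4,-1); plan((392,-252,83),55.1,2,-1,st)
```

```text
[ 403.43752287 -235.61727623  273.04652178] 55.02804598296748
[-0.0, -0.5, 3.7, 0.0, 0.0, -0.02, -1]
[-0.0, -0.5, 3.7, 0.0, 0.0, -0.02, -1]
[-0.0, -0.5, 3.7, 0.0, 0.0, -0.02, -1]
[0.0, -0.5, 3.7, 0.0, 0.0, -0.02, -1]
--
[0.0, 0.0, 2.1, 0.0, 0.0, -0.0, -1]
[0.0, 0.0, 2.1, 0.0, 0.0, -0.0, -1]
--
```

Call:
{"api": "step_arm", "payload": {
  "deltas": [
    [[0,-0.5,3.7,0,0,0,-1],[0,-0.5,3.7,0,0,0,-1],[0,-0.5,3.7,0,0,0,-1],[0,-0.4,3.5,0,0,0,-1],[0,0,0,0,0,0,-1]]
  ]
}}

```text
time_s: 2.65
tool_pos: [391.4, -244.1, 124.8]
ee_rot: [-0.936, -2.991, -0.006]
contact_force: [0.6, 0.0, 1.3]
gripper_width: 85.6
```

Run:
```python
from h import *
c=cap('wrist','w2'); H,S,V=hsv(c); nb=~((H>68)&(H<97)&(S>110)); blue=(H>100)&(H<125)&(S>120)
s,p,R,a=state(); print(s['time_s'],p,a)
q=proj(c,(392,-252,3)); print(q)
plan((392,-252,83),55.1,2,-1)
cv2.imwrite('pics/w2m.png',(nb*255).astype(np.uint8))
x,y=map(int,q); print('blue',rect(c,blue,(max(0,x-90),max(0,y-65),x+90,y+65),3))
```

```text
2.7 [ 392.31944311 -244.65213967  127.02362859] 55.262234627341655
[240.8729672  231.29477689]
[-0.2, -0.31, 2.2, 0.0, 0.0, 0.08, -1]
[-0.2, -0.31, 2.2, 0.0, 0.0, 0.08, -1]
--
blue (array([ 392.5, -251.8], dtype=float32), 'long az', 54.64, np.float32(79.6), np.float32(52.0))
```

View pics/w2.png

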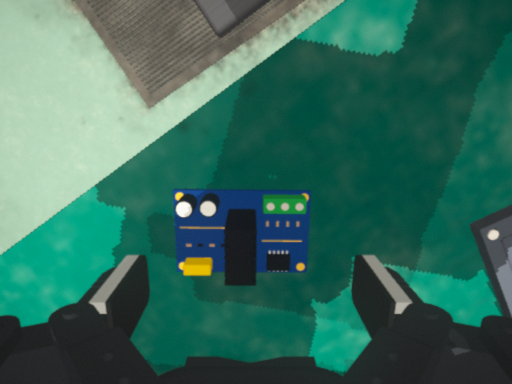

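The board reads (392.5,-251.8) again, at pixel (242,231) and midway between the fingers at (120,290) and (380,290). I'll descend now.

Call:
{"api": "step_arm", "payload": {
  "deltas": [
    [[-0.4,-0.6,0,0,0,0.2,-1],[0,0,2.2,0,0,0,-1],[0,0,2.1,0,0,0,-1],[0,0,0,0,0,0,-1]]
  ]
}}

```text
time_s: 3.1
tool_pos: [392.7, -252.5, 85.0]
ee_rot: [-0.942, -2.996, -0.0]
contact_force: [1.1, 1.0, -0.9]
gripper_width: 85.6
```

Call:
{"api": "step_arm", "payload": {
  "deltas": [
    [[0,0,0,0,0,0,0],[0,0,0,0,0,0,0.8],[0,0,0,0,0,0,1],[0,0,0,0,0,0,1],[0,0,0,0,0,0,1]]
  ],
  "squeeze": 40
}}

```text
time_s: 3.6
tool_pos: [392.8, -252.4, 85.5]
ee_rot: [0.942, 2.996, -0.001]
contact_force: [0.9, -0.4, 6.3]
gripper_width: 15.6
```

Call:
{"api": "step_arm", "payload": {
  "deltas": [
    [[0,0,0,0,0,0,1],[0,0,0,0,0,0,1]]
  ]
}}

```text
time_s: 3.8
tool_pos: [392.8, -252.4, 85.5]
ee_rot: [0.942, 2.996, -0.001]
contact_force: [-1.0, -0.1, 6.1]
gripper_width: 15.5
```

Run:
```python
from h import *
s=plan((392.8,-252.4,150),54.9,3,1); plan((516.3,-88.5,150),82.9,8,1,s)
```

```text
[-0.0, 0.0, -2.15, 0.0, 0.0, 0.06, 1]
[-0.0, 0.0, -2.15, 0.0, 0.0, 0.06, 1]
[-0.0, 0.0, -2.15, 0.0, 0.0, 0.06, 1]
--
[-0.08, 2.56, -0.0, 0.0, 0.0, -3.5, 1]
[-0.24, 2.55, -0.0, 0.0, 0.0, -3.5, 1]
[-0.4, 2.53, -0.0, 0.0, 0.0, -3.5, 1]
[-0.55, 2.51, -0.0, 0.0, 0.0, -3.5, 1]
[-0.7, 2.47, -0.0, 0.0, 0.0, -3.5, 1]
[-0.85, 2.42, -0.0, 0.0, 0.0, -3.5, 1]
[-1.0, 2.36, -0.0, 0.0, 0.0, -3.5, 1]
[-1.14, 2.3, -0.0, 0.0, 0.0, -3.5, 1]
--
```

Call:
{"api": "step_arm", "payload": {
  "deltas": [
    [[0,0,-1.5,0,0,0,1],[0,0,-2.5,0,0,0,1],[0,0,-2.5,0,0,0,1],[-0.1,2.6,0,0,0,-3.5,1],[-0.2,2.6,0,0,0,-3.5,1]]
  ]
}}

```text
time_s: 4.3
tool_pos: [423.9, -210.2, 150.7]
ee_rot: [0.756, 3.048, -0.001]
contact_force: [0.3, -0.3, -0.2]
gripper_width: 15.1
```

Call:
{"api": "step_arm", "payload": {
  "deltas": [
    [[-0.4,2.5,0,0,0,-3.5,1],[-0.6,2.5,0,0,0,-3.5,1],[-0.7,2.5,0,0,0,-3.5,1],[-0.8,2.4,0,0,0,-3.5,1],[-1.0,2.4,0,0,0,-3.5,1]]
  ]
}}

```text
time_s: 4.8
tool_pos: [500.8, -106.6, 149.9]
ee_rot: [-0.281, -3.129, -0.0]
contact_force: [-0.6, 0.6, -0.6]
gripper_width: 15.3
```

Call:
{"api": "step_arm", "payload": {
  "deltas": [
    [[-1.1,2.3,0,0,0,-3.5,1],[0,0,0,0,0,0,1],[0,0,0,0,0,0,1]]
  ]
}}

```text
time_s: 5.1
tool_pos: [515.2, -86.7, 149.8]
ee_rot: [-0.189, -3.135, 0.0]
contact_force: [0.8, 0.1, -0.1]
gripper_width: 15.3
```

Run:
```python
from h import *
c=cap('wrist','w3'); s,p,R,a=state(); print(s['time_s'],p,a,s['gripper_width'],s['contact_force'])
H,S,V=hsv(c); blue=(H>100)&(H<125)&(S>120)
print(proj(c,(516.3,-88.5,67))); x,y=map(int,proj(c,(516.3,-88.5,67)))
print(rect(c,blue,(x-120,max(0,y-90),x+120,min(384,y+70)),67))
```

```text
5.15 [515.0005717  -87.17727307 149.8216711 ] 83.04650403325797 15.357380799243222 [ 0.35285372 -0.51989758 -1.45115368]
[249.13255936 252.66739914]
(array([511.2, -87.4], dtype=float32), 'long az', 83.08, np.float32(79.6), np.float32(46.5))
```

View pics/w3.png

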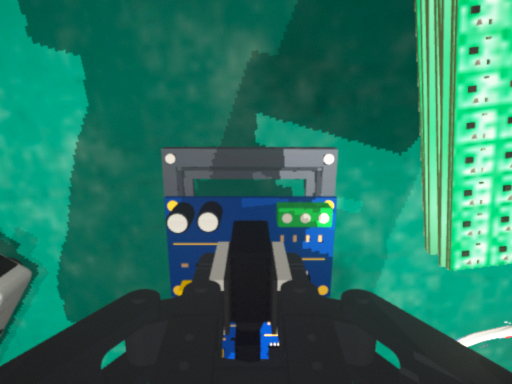

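The board is held square, with its far edge at row 197 and the pallet pins at (170,159) and (329,159). I'll check the nest offset from those pins.

Run:
```python
from h import *
c=np.load('pics/w3.npz'); H,S,V=hsv(c)
m=(V>190)&(S<60)
def cen(u,v):
    w=m[v-7:v+8,u-7:u+8]; y,x=np.nonzero(w); return u-7+x.mean(),v-7+y.mean()
P=[ray(c,*cen(u,v),10)[:2] for u,v in((170,159),(329,159))]; print(P)
d=P[1]-P[0]; L=np.linalg.norm(d); print(L,np.degrees(np.arctan2(d[1],d[0])))
n=np.array([-d[1],d[0]])/L   # left normal
M=(P[0]+P[1])/2; n=n if n[0]>0 else -n
print('nest',M+n*(79.6-43.5),'pallet',M+n*79.6)
B=np.array([ray(c,u,197,67)[:2] for u in(165,336)]); print('board far edge mid',B.mean(0),'centre',B.mean(0)+26*n)
```

```text
[array([ 473.9073829, -132.6924251]), array([485.81377054, -35.84631636])]
97.57525733218085 82.99115240165463
nest [515.690813   -88.67438698] pallet [558.86575145 -93.98237054]
board far edge mid [488.60528512 -84.48127945] centre [514.41099546 -87.65386732]
```

Call:
{"api": "step_arm", "payload": {
  "deltas": [
    [[-0.14,-0.08,1.0,0,0,0,1],[0,0,2.0,0,0,0,1],[0,0,1.8,0,0,0,1],[0,0,0.4,0,0,0,1],[0,0,0.4,0,0,0,1]]
  ]
}}

```text
time_s: 5.65
tool_pos: [516.5, -88.4, 93.5]
ee_rot: [-0.191, -3.135, -0.0]
contact_force: [-0.1, 0.8, -0.7]
gripper_width: 15.0
```

Call:
{"api": "step_arm", "payload": {
  "deltas": [
    [[0,0,0.2,0,0,0,1],[0,0,0.2,0,0,0,1],[0,0,0,0,0,0,1]]
  ]
}}

```text
time_s: 5.95
tool_pos: [516.7, -88.0, 90.2]
ee_rot: [0.19, 3.135, -0.0]
contact_force: [0.2, -0.5, -0.2]
gripper_width: 15.0
```

Call:
{"api": "step_arm", "payload": {
  "deltas": [
    [[0,0,0.07,0,0,0,1],[0,0,0,0,0,0,0.5],[0,0,0,0,0,0,0],[0,0,0,0,0,0,0]]
  ]
}}

```text
time_s: 6.35
tool_pos: [516.7, -87.9, 89.4]
ee_rot: [0.189, 3.136, -0.0]
contact_force: [0.5, -0.4, 0.6]
gripper_width: 42.7
```

Call:
{"api": "step_arm", "payload": {
  "deltas": [
    [[0,0,-1.5,0,0,0,-0.3],[0,0,-2.5,0,0,0,-0.6],[0,0,-2.5,0,0,0,-1],[0,0,-2.5,0,0,0,-1],[0,0,0,0,0,0,-1]]
  ]
}}

```text
time_s: 6.85
tool_pos: [517.6, -88.2, 182.2]
ee_rot: [0.189, 3.13, -0.003]
contact_force: [-0.3, 0.9, 0.0]
gripper_width: 85.4
```

Run:
```python
from h import *
c=cap('wrist','w4'); t=cap('top','top4'); s,p,R,a=state(); print(s['time_s'],p,a,s['gripper_width'],s['contact_force'])
H,S,V=hsv(c); blue=(H>100)&(H<125)&(S>120); m=(V>190)&(S<60)
for X in((516,-88.5),(602,-99.5)):
    x,y=proj(c,(*X,7)).astype(int); print(x,y); 
    if y<384: print(rect(c,blue,(max(0,x-85),max(0,y-60),x+85,min(384,y+60)),7))
for X in((473.9,-132.7,10),(485.8,-35.8,10)):
    u,v=proj(c,X).astype(int); w=m[v-9:v+10,u-9:u+10]; y,x=np.nonzero(w); print('pin',ray(c,u-9+x.mean(),v-9+y.mean(),10))
```

```text
6.95 [516.53428142 -87.83884199 179.30899375] 83.09012412036473 85.29276329078527 [ 0.31739696 -0.53049225 -0.79641136]
251 194
(array([515.7, -88.9], dtype=float32), 'long az', 83.08, np.float32(80.0), np.float32(51.4))
250 297
(array([ 599.3, -124.6], dtype=float32), 'long az', 172.54, np.float32(52.6), np.float32(31.5))
pin [ 473.87342879 -132.55041008   10.        ]
pin [485.77166612 -35.79141057  10.        ]
```

View pics/w4.png

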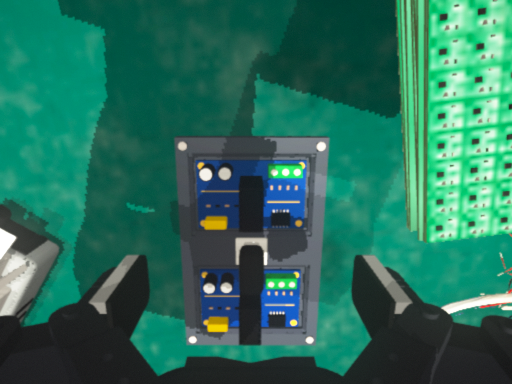

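Both boards are seated: the new one reads (515.7,-88.9) against the nest at (515.7,-88.7), square, and 80.0×51.4 mm at the seated height. Before taking the pallet I'll look at the rails from above with the empty gripper.

Run:
```python
from h import *
plan((540,-365,320),55,9,-1)
c=np.load('pics/w4.npz'); H,S,V=hsv(c); m=(V>150)&(S<70); P=[]
for u,v in((182,146),(322,146),(192,340),(309,340)):
    w=m[v-6:v+7,u-6:u+7]; y,x=np.nonzero(w); P.append(ray(c,u-6+x.mean(),v-6+y.mean(),10)[:2])
print(np.array(P).round(1),np.mean(P,0))
```

```text
[-0.63, -3.03, -1.56, 0.0, 0.0, 3.12, -1]
[-0.79, -2.99, -1.56, 0.0, 0.0, 3.12, -1]
[-0.95, -2.94, -1.56, 0.0, 0.0, 3.12, -1]
[-1.11, -2.88, -1.56, 0.0, 0.0, 3.12, -1]
[-1.27, -2.82, -1.56, 0.0, 0.0, 3.12, -1]
[-1.42, -2.74, -1.56, 0.0, 0.0, 3.12, -1]
[-1.57, -2.66, -1.56, 0.0, 0.0, 3.12, -1]
[-1.71, -2.57, -1.56, 0.0, 0.0, 3.12, -1]
[-1.85, -2.48, -1.56, 0.0, 0.0, 3.12, -1]
--
[[ 473.8 -132.6]
 [ 485.7  -35.9]
 [ 633.4 -152.5]
 [ 645.3  -55.8]] [559.55104532 -94.16331203]
```

Call:
{"api": "step_arm", "payload": {
  "deltas": [
    [[-0.6,-3.0,-1.6,0,0,3.1,-1],[-0.8,-3.0,-1.6,0,0,3.1,-1],[-1.0,-2.9,-1.6,0,0,3.1,-1],[-1.1,-2.9,-1.6,0,0,3.1,-1],[-1.3,-2.8,-1.6,0,0,3.1,-1]]
  ]
}}

```text
time_s: 7.45
tool_pos: [530.0, -242.6, 258.4]
ee_rot: [-0.614, -3.079, -0.002]
contact_force: [1.4, -0.9, 0.1]
gripper_width: 85.2
```

Call:
{"api": "step_arm", "payload": {
  "deltas": [
    [[-1.4,-2.7,-1.6,0,0,3.1,-1],[-1.6,-2.7,-1.6,0,0,3.1,-1],[-1.7,-2.6,-1.6,0,0,3.1,-1],[-1.9,-2.5,-1.5,0,0,3.1,-1],[0,0,0,0,0,0,-1]]
  ]
}}

```text
time_s: 7.95
tool_pos: [541.1, -368.9, 321.7]
ee_rot: [0.946, 2.995, -0.002]
contact_force: [-0.3, 1.2, -0.3]
gripper_width: 85.5
```

Call:
{"api": "step_arm", "payload": {
  "deltas": [
    [[0,0,0,0,0,0,-1]]
  ]
}}

```text
time_s: 8.05
tool_pos: [541.1, -365.5, 320.4]
ee_rot: [-0.939, -2.995, -0.002]
contact_force: [-0.0, 0.4, -0.0]
gripper_width: 85.0
```

Run:
```python
from h import *
c=cap('wrist','w5'); s,p,R,a=state(); print(s['time_s'],p,a)
cv2.imwrite('pics/w5b.png',cv2.resize(c['color'][:,:,::-1],(800,600),interpolation=cv2.INTER_CUBIC))
```

```text
8.1 [ 541.16546776 -364.75110889  320.51555105] 55.22508692594005
```

View pics/w5b.png

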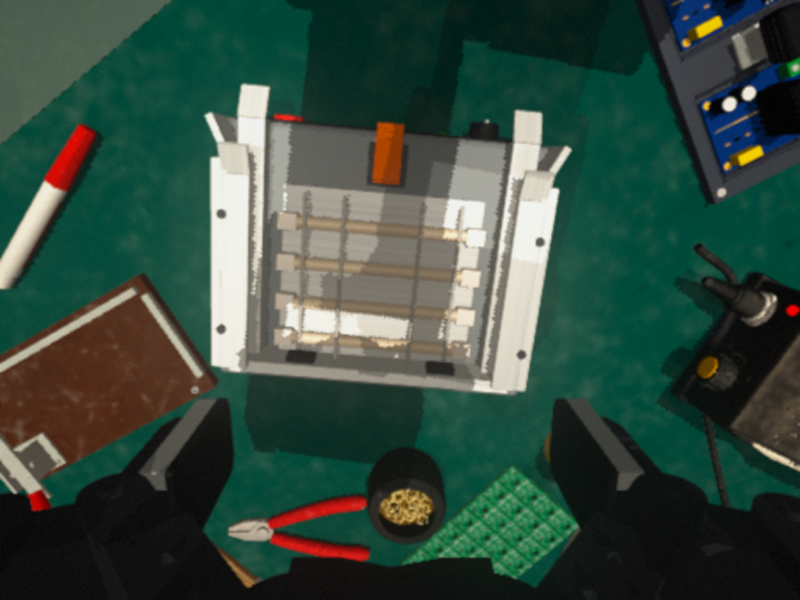

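The view shows the whole rail unit: screws on the rail tops at 800-scale (221,213), (221,329), (540,242) and (521,354), bumpers at (301,357) and (440,368), and the catch at (388,153). I'll compute the rail frame from these.

Run:
```python
from h import *
c=np.load('pics/w5.npz'); H,S,V=hsv(c); k=.64
def dark(u,v,r=6):
    u,v=int(u*k),int(v*k); w=np.clip(150-V[v-r:v+r+1,u-r:u+r+1],0,None).astype(float); y,x=np.mgrid[-r:r+1,-r:r+1]; return u+(w*x).sum()/w.sum(),v+(w*y).sum()/w.sum()
S_=[ray(c,*dark(u,v,5),79)[:2] for u,v in((221,213),(221,329),(540,242),(521,354))]
print(np.array(S_).round(1)); az=lambda d:np.degrees(np.arctan2(d[1],d[0]))
print('rail az',az(S_[1]-S_[0]),az(S_[3]-S_[2]),'cross',az(S_[2]-S_[0]),az(S_[3]-S_[1]),np.linalg.norm(S_[1]-S_[0]),np.linalg.norm(S_[2]-S_[0]))
B=[ray(c,*dark(u,v,9),70)[:2] for u,v in((301,357),(440,368))]
o=(H>5)&(H<20)&(S>180)&(V>120); y,x=np.nonzero(o[70:125,225:270]); C=ray(c,225+x.mean(),70+y.mean(),66)[:2]
a=np.radians(np.mean([az(S_[1]-S_[0]),az(S_[3]-S_[2]),az(S_[2]-S_[0])-90 if az(S_[2]-S_[0])>0 else az(S_[2]-S_[0])+90])); e=np.array([np.cos(a),np.sin(a)]); n=np.array([-e[1],e[0]])
print('a',np.degrees(a))
for nm,P in(('screw',S_),('bump',B),('catch',[C]),('edgeLo',[ray(c,211*k,v*k,79)[:2] for v in(165,360)]),('edgeRo',[ray(c,u*k,v*k,79)[:2] for u,v in((555,205),(527,380))]),
 ('stopFaceTop',[ray(c,u*k,v*k,74)[:2] for u,v in((250,366),(480,384))]),('stopBack',[ray(c,u*k,v*k,74)[:2] for u,v in((250,373),(480,391))]),('nose',[ray(c,u*k,v*k,60)[:2] for u,v in((255,87),(528,112))]),('lipL in',[ray(c,u*k,v*k,79)[:2] for u,v in((249,200),(249,350))]),('lipR in',[ray(c,u*k,v*k,79)[:2] for u,v in((523,210),(500,370))])):
    print(nm,[(float(round(p@e,1)),float(round(p@n,1))) for p in P])
```

```text
[[ 452.8 -424. ]
 [ 506.3 -468.7]
 [ 571.5 -282.3]
 [ 625.1 -327.2]]
rail az -39.835255576133676 -39.95192752127318 cross 50.05882500252681 49.9669847166206 69.6688977193461 184.86805608342559
a -39.90945269829334
screw [(619.4, -34.8), (689.0, -34.7), (619.5, 150.1), (689.4, 150.1)]
bump [(706.1, 13.4), (705.5, 102.1)]
catch [(577.7, 57.4)]
edgeLo [(593.2, -40.1), (710.2, -40.4)]
edgeRo [(598.0, 155.7), (706.2, 156.6)]
stopFaceTop [(714.2, -17.5), (713.6, 128.8)]
stopBack [(718.9, -17.4), (718.4, 129.4)]
nose [(548.4, -21.0), (548.0, 136.9)]
lipL in [(610.6, -18.6), (701.6, -17.1)]
lipR in [(602.4, 137.9), (701.1, 138.8)]
```

The rail frame is consistent: heading -39.9°, centre line 57.7 mm (screws 57.65, bumpers 57.75, catch 57.4, edges 57.9), home at about 645–649 mm along. The pallet is at (559.5,-94.1), 83.0°. Next I take the pallet.

Run:
```python
from h import *
s=plan((559.5,-94.1,180),83,9,-1); plan((559.5,-94.1,95),83,4,-1,s)
```

```text
[1.55, 2.59, 1.56, 0.0, 0.0, -3.09, -1]
[1.41, 2.67, 1.56, 0.0, 0.0, -3.09, -1]
[1.26, 2.74, 1.56, 0.0, 0.0, -3.09, -1]
[1.11, 2.8, 1.56, 0.0, 0.0, -3.09, -1]
[0.96, 2.86, 1.56, 0.0, 0.0, -3.09, -1]
[0.8, 2.9, 1.56, 0.0, 0.0, -3.09, -1]
[0.65, 2.94, 1.56, 0.0, 0.0, -3.09, -1]
[0.49, 2.97, 1.56, 0.0, 0.0, -3.09, -1]
[0.33, 3.0, 1.56, 0.0, 0.0, -3.09, -1]
--
[0.0, 0.0, 2.12, 0.0, 0.0, -0.0, -1]
[0.0, 0.0, 2.12, 0.0, 0.0, -0.0, -1]
[0.0, 0.0, 2.12, 0.0, 0.0, -0.0, -1]
[0.0, 0.0, 2.12, 0.0, 0.0, -0.0, -1]
--
```

Call:
{"api": "step_arm", "payload": {
  "deltas": [
    [[1.6,2.6,1.5,0,0,-3.1,-1],[1.4,2.7,1.5,0,0,-3.1,-1],[1.3,2.7,1.5,0,0,-3.1,-1],[1.1,2.8,1.5,0,0,-3.1,-1],[1.0,2.9,1.5,0,0,-3.1,-1]]
  ]
}}

```text
time_s: 8.6
tool_pos: [550.2, -211.2, 245.9]
ee_rot: [-0.521, -3.097, -0.001]
contact_force: [0.7, 0.2, -0.4]
gripper_width: 85.5
```

Call:
{"api": "step_arm", "payload": {
  "deltas": [
    [[0.8,2.9,1.5,0,0,-3.1,-1],[0.6,2.9,1.5,0,0,-3.1,-1],[0.5,3.0,1.5,0,0,-3.1,-1],[0.3,3.0,1.5,0,0,-3.1,-1],[0,0,0,0,0,0,-1]]
  ]
}}

```text
time_s: 9.1
tool_pos: [557.7, -89.4, 184.8]
ee_rot: [-0.179, -3.131, -0.004]
contact_force: [0.5, -0.5, -0.2]
gripper_width: 85.7
```

Call:
{"api": "step_arm", "payload": {
  "deltas": [
    [[0,0,0,0,0,0,-1],[0,0,0,0,0,0,-1]]
  ]
}}

```text
time_s: 9.3
tool_pos: [559.2, -94.2, 187.5]
ee_rot: [0.19, 3.135, -0.0]
contact_force: [0.2, 0.3, 0.2]
gripper_width: 85.6
```

Run:
```python
from h import *
s,p,R,a=state(); print(s['time_s'],p,a); plan((559.5,-94.1,p[2]),83,1,-1)
```

```text
9.3 [559.18804007 -94.15414547 187.49768137] 83.07129888719102
[-0.03, 0.01, -0.0, 0.0, 0.0, 0.07, -1]
--
```

Call:
{"api": "step_arm", "payload": {
  "deltas": [
    [[0,0,1.5,0,0,0,-1],[0,0,3.0,0,0,0,-1],[0,0,3.0,0,0,0,-1],[0,0,1.7,0,0,0,-1],[0,0,0,0,0,0,-1]]
  ]
}}

```text
time_s: 9.8
tool_pos: [558.4, -94.6, 93.5]
ee_rot: [-0.192, -3.132, -0.002]
contact_force: [-0.2, 1.1, 0.1]
gripper_width: 85.6
```

Call:
{"api": "step_arm", "payload": {
  "deltas": [
    [[0,0,0,0,0,0,0],[0,0,0,0,0,0,0.6],[0,0,0,0,0,0,1],[0,0,0,0,0,0,1],[0,0,0,0,0,0,1]]
  ],
  "squeeze": 80
}}

```text
time_s: 10.3
tool_pos: [559.5, -93.9, 96.0]
ee_rot: [0.189, 3.135, -0.0]
contact_force: [-1.1, 0.2, -1.2]
gripper_width: 14.8
```

Call:
{"api": "step_arm", "payload": {
  "deltas": [
    [[0,0,0,0,0,0,1],[0,0,0,0,0,0,1],[0,0,-0.3,0,0,0,1],[0,0,-0.7,0,0,0,1],[0,0,-1.0,0,0,0,1]]
  ]
}}

```text
time_s: 10.8
tool_pos: [558.9, -93.8, 115.2]
ee_rot: [-0.189, -3.134, -0.001]
contact_force: [0.9, -0.5, -4.2]
gripper_width: 14.7
```

Call:
{"api": "step_arm", "payload": {
  "deltas": [
    [[0,0,-2,0,0,0,1],[0,0,-2,0,0,0,1],[0,0,-2,0,0,0,1],[0,0,-2,0,0,0,1],[0,0,-1,0,0,0,1]]
  ]
}}

```text
time_s: 11.3
tool_pos: [559.5, -94.0, 207.4]
ee_rot: [0.189, 3.133, -0.001]
contact_force: [-0.2, 0.5, -4.9]
gripper_width: 14.5
```

Run:
```python
from h import *
s,p,R,a=state(); print(s['time_s'],p,a,s['contact_force'],s['torque'],s['gripper_width']); plan((397.5,-257.3,205),-39.9,20,1)
```

```text
11.3 [559.48962133 -94.0249331  207.42577896] 83.08685246399237 [-0.1574746   0.52120856 -4.92945881] [-0.01192748 -0.06653526 -0.06512953] 14.495994484908495
[0.71, -0.91, 0.01, 0.0, 0.0, 6.15, 1]
[0.6, -0.98, 0.01, 0.0, 0.0, 6.15, 1]
[0.5, -1.04, 0.01, 0.0, 0.0, 6.15, 1]
[0.38, -1.08, 0.01, 0.0, 0.0, 6.15, 1]
[0.26, -1.12, 0.01, 0.0, 0.0, 6.15, 1]
[0.14, -1.14, 0.01, 0.0, 0.0, 6.15, 1]
[0.02, -1.15, 0.01, 0.0, 0.0, 6.15, 1]
[-0.1, -1.15, 0.01, 0.0, 0.0, 6.15, 1]
[-0.23, -1.13, 0.01, 0.0, 0.0, 6.15, 1]
[-0.35, -1.1, 0.01, 0.0, 0.0, 6.15, 1]
[-0.46, -1.05, 0.01, 0.0, 0.0, 6.15, 1]
[-0.57, -1.0, 0.01, 0.0, 0.0, 6.15, 1]
[-0.67, -0.93, 0.01, 0.0, 0.0, 6.15, 1]
[-0.77, -0.85, 0.01, 0.0, 0.0, 6.15, 1]
[-0.86, -0.77, 0.01, 0.0, 0.0, 6.15, 1]
[-0.93, -0.67, 0.01, 0.0, 0.0, 6.15, 1]
[-1.0, -0.57, 0.01, 0.0, 0.0, 6.15, 1]
[-1.06, -0.46, 0.01, 0.0, 0.0, 6.15, 1]
[-1.1, -0.34, 0.01, 0.0, 0.0, 6.15, 1]
[-1.13, -0.22, 0.01, 0.0, 0.0, 6.15, 1]
--
```

Call:
{"api": "step_arm", "payload": {
  "deltas": [
    [[0.4,-0.5,0,0,0,3.0,1],[0.6,-0.8,0,0,0,5.0,1],[0.6,-1.0,0,0,0,6.2,1],[0.5,-1.0,0,0,0,6.2,1],[0.4,-1.1,0,0,0,6.2,1]]
  ]
}}

```text
time_s: 11.8
tool_pos: [521.6, -129.0, 205.1]
ee_rot: [-0.912, -3.006, -0.0]
contact_force: [-0.9, -0.5, -4.4]
gripper_width: 14.5
```

Call:
{"api": "step_arm", "payload": {
  "deltas": [
    [[0.3,-1.1,0,0,0,6.2,1],[0.1,-1.1,0,0,0,6.2,1],[0,-1.2,0,0,0,6.2,1],[-0.1,-1.2,0,0,0,6.2,1],[-0.2,-1.1,0,0,0,6.2,1]]
  ]
}}

```text
time_s: 12.3
tool_pos: [479.4, -168.4, 205.1]
ee_rot: [-1.682, -2.652, 0.0]
contact_force: [0.5, 0.1, -5.1]
gripper_width: 14.8
```

Call:
{"api": "step_arm", "payload": {
  "deltas": [
    [[-0.3,-1.1,0,0,0,6.2,1],[-0.5,-1.1,0,0,0,6.2,1],[-0.6,-1.0,0,0,0,6.2,1],[-0.7,-0.9,0,0,0,6.2,1],[-0.8,-0.9,0,0,0,6.2,1]]
  ]
}}

```text
time_s: 12.8
tool_pos: [436.8, -208.4, 205.2]
ee_rot: [-2.33, -2.107, 0.0]
contact_force: [0.4, 0.2, -3.3]
gripper_width: 14.7
```

Call:
{"api": "step_arm", "payload": {
  "deltas": [
    [[-0.9,-0.8,0,0,0,6.2,1],[-1.0,-0.6,0,0,0,6.2,1],[-1.0,-0.5,0,0,0,6.2,1],[-1.1,-0.4,0,0,0,4.0,1],[-0.6,-0.1,0,0,0,2.0,1]]
  ]
}}

```text
time_s: 13.3
tool_pos: [400.2, -246.5, 205.2]
ee_rot: [-2.724, -1.564, 0.0]
contact_force: [0.2, -0.0, -4.6]
gripper_width: 14.5
```

Call:
{"api": "step_arm", "payload": {
  "deltas": [
    [[0,0,0,0,0,0,1],[0,0,0,0,0,0,1]]
  ]
}}

```text
time_s: 13.5
tool_pos: [401.0, -246.0, 205.2]
ee_rot: [-2.721, -1.57, -0.0]
contact_force: [0.5, 0.2, -3.5]
gripper_width: 14.5
```

Run:
```python
from h import *
s,p,R,a=state(); print(s['time_s'],p,a,s['contact_force'],s['gripper_width']); plan((397.5,-257.3,205),-39.9,3,1)
c=cap('wrist','w6');
cv2.imwrite('pics/w6b.png',cv2.resize(c['color'][:,:,::-1],(800,600),interpolation=cv2.INTER_CUBIC))
```

```text
13.5 [ 400.96824919 -246.01279003  205.2360032 ] -30.043363066172073 [ 0.53957002  0.24040474 -3.54372414] 14.470382146655526
[-0.38, 0.09, 0.01, 0.0, 0.0, 3.29, 1]
[-0.38, 0.11, 0.01, 0.0, 0.0, 3.29, 1]
[-0.37, 0.13, 0.01, 0.0, 0.0, 3.29, 1]
--
```

View pics/w6b.png

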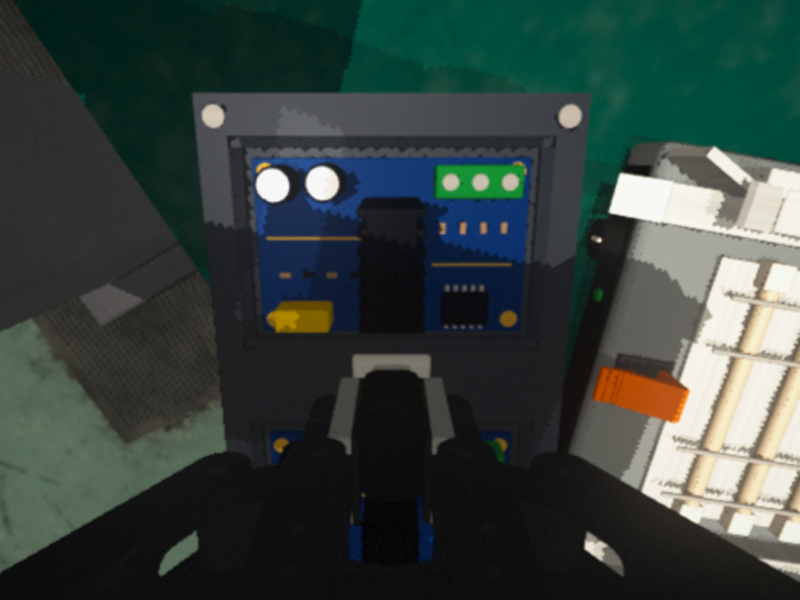

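The pallet hangs square and level, pins at (213,116) and (569,116), with the board still seated. I'll straighten onto the rail axis and lower in front of the mouth.

Run:
```python
from h import *
c=np.load('pics/w6.npz');s=plan((405.2,-263.7,205),-39.9,4,1); plan((405.2,-263.7,158),-39.9,3,1,s)
K=c['camera_matrix']; s,p,R,a=state()
# pins in tool frame at z = underside+10
for u,v in((213,116),(569,116)):
    X=ray(c,u*.64,v*.64,205.2-96+10); print((R.T@(X-p)).round(1))
```

```text
[-0.33, 0.31, 0.01, 0.0, 0.0, 2.47, 1]
[-0.32, 0.33, 0.01, 0.0, 0.0, 2.47, 1]
[-0.31, 0.34, 0.01, 0.0, 0.0, 2.47, 1]
[-0.29, 0.35, 0.01, 0.0, 0.0, 2.47, 1]
--
[0.0, 0.0, 1.57, 0.0, 0.0, -0.0, 1]
[0.0, 0.0, 1.57, 0.0, 0.0, -0.0, 1]
[0.0, 0.0, 1.57, 0.0, 0.0, -0.0, 1]
--
[ 79.8 -47.8  86. ]
[79.7 49.8 86. ]
```

Call:
{"api": "step_arm", "payload": {
  "deltas": [
    [[-0.3,0.3,0,0,0,2.5,1],[-0.3,0.3,0,0,0,2.5,1],[-0.3,0.3,0,0,0,2.5,1],[-0.3,0.4,0,0,0,2.4,1],[0,0,0,0,0,0,1]]
  ]
}}

```text
time_s: 14.05
tool_pos: [405.3, -263.5, 205.2]
ee_rot: [2.847, 1.328, 0.0]
contact_force: [-0.2, 0.9, -4.4]
gripper_width: 14.5
```

Call:
{"api": "step_arm", "payload": {
  "deltas": [
    [[0,0,1.0,0,0,0,1],[0,0,1.5,0,0,0,1],[0,0,1.5,0,0,0,1],[0,0,0.7,0,0,0,1],[0,0,0,0,0,0,1]]
  ]
}}

```text
time_s: 14.55
tool_pos: [404.7, -262.9, 157.2]
ee_rot: [-2.845, -1.328, 0.001]
contact_force: [0.6, 0.5, -4.5]
gripper_width: 15.0
```

Call:
{"api": "step_arm", "payload": {
  "deltas": [
    [[0,0,0,0,0,0,1],[0,0,0,0,0,0,1]]
  ]
}}

```text
time_s: 14.75
tool_pos: [405.1, -263.6, 158.8]
ee_rot: [2.846, 1.327, 0.001]
contact_force: [0.6, 0.6, -4.4]
gripper_width: 14.8
```

```bash
cat >> h.py <<'E'
ra=np.radians(-39.91); E_=np.array([np.cos(ra),np.sin(ra)]); N_=np.array([-E_[1],E_[0]])
def rep():
    s,p,R,a=state(); print(round(s['time_s'],2),'along',round(p[:2]@E_,2),'lat',round(p[:2]@N_-57.7,2),'z',round(p[2],2),'psi',round(a,2),'F along/lat/z',(s['contact_force'][:2]@E_).round(1),(s['contact_force'][:2]@N_).round(1),s['contact_force'][2].round(1))
E
python3 - <<'E'
from h import *
rep()
c=cap('side','side7'); x,y=proj(c,(480,-310,70)).astype(int); print(x,y)
A=c['color'][max(0,y-75):y+75,max(0,x-100):x+100,::-1]; cv2.imwrite('pics/side7c.png',cv2.resize(A,None,fx=4,fy=4,interpolation=cv2.INTER_CUBIC))
E
```

```text
14.75 along 479.85 lat 0.04 z 158.79 psi -40.0 F along/lat/z 0.1 0.9 -4.4
270 174
```

View pics/side7c.png

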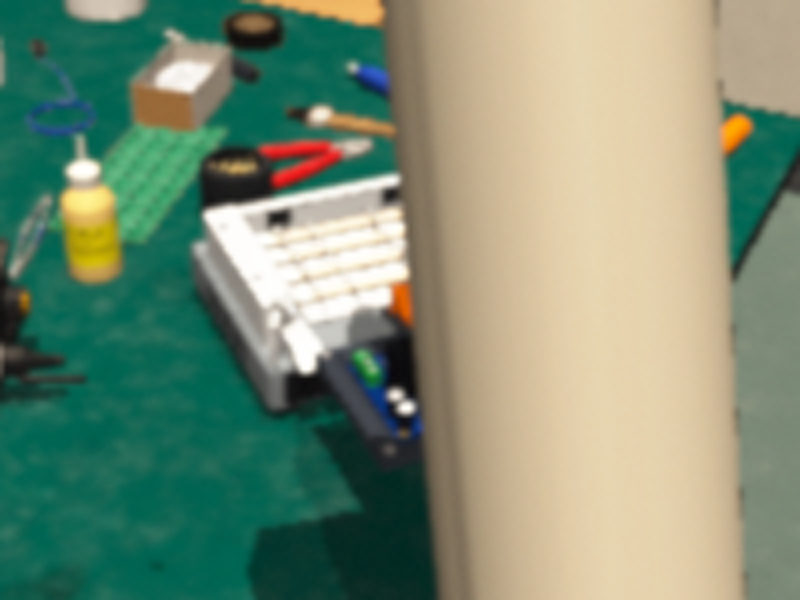

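The arm blocks part of this view, but the pallet's front edge is level and just at the left nose (crop (320,375)). I'll advance in small steps and watch the force.

Call:
{"api": "step_arm", "payload": {
  "deltas": [
    [[0,0.5,0.1,0,0,0,1],[0,0.8,0,0,0,0,1],[0,0.8,0,0,0,0,1],[0,0.6,0,0,0,0,1],[0,0,0,0,0,0,1]]
  ]
}}

```text
time_s: 15.3
tool_pos: [426.3, -281.5, 157.1]
ee_rot: [2.847, 1.327, 0.0]
contact_force: [-0.3, -0.1, -5.0]
gripper_width: 14.5
```

Call:
{"api": "step_arm", "payload": {
  "deltas": [
    [[0,0.5,0,0,0,0,1],[0,0.5,0,0,0,0,1],[0,0.5,0,0,0,0,1],[0,0,0,0,0,0,1]]
  ]
}}

```text
time_s: 15.7
tool_pos: [437.5, -290.9, 157.2]
ee_rot: [2.847, 1.327, 0.0]
contact_force: [0.3, -0.3, -3.9]
gripper_width: 15.1
```

```bash
python3 -c "
from h import *
rep()"
```

```text
15.7 along 522.27 lat -0.13 z 157.24 psi -40.01 F along/lat/z 0.5 -0.0 -3.9
```

Call:
{"api": "step_arm", "payload": {
  "deltas": [
    [[0,0.6,0,0,0,0,1],[0,0.7,0,0,0,0,1],[0,0.7,0,0,0,0,1],[0,0.7,0,0,0,0,1],[0,0.7,0,0,0,0,1]]
  ]
}}

```text
time_s: 16.2
tool_pos: [463.7, -312.8, 157.3]
ee_rot: [2.847, 1.327, 0.0]
contact_force: [0.3, 0.9, -3.1]
gripper_width: 14.6
```

Call:
{"api": "step_arm", "payload": {
  "deltas": [
    [[0,0.7,0,0,0,0,1],[0,0.7,0,0,0,0,1],[0,0.7,0,0,0,0,1],[0,0.7,0,0,0,0,1],[0,0.7,0,0,0,0,1]]
  ]
}}

```text
time_s: 16.7
tool_pos: [490.3, -335.2, 157.2]
ee_rot: [-2.847, -1.327, 0.0]
contact_force: [-0.1, -0.3, -1.7]
gripper_width: 14.9
```

```bash
python3 -c "
from h import *
rep()"
```

```text
16.7 along 591.15 lat -0.2 z 157.18 psi -40.01 F along/lat/z 0.1 -0.3 -1.7
```

Call:
{"api": "step_arm", "payload": {
  "deltas": [
    [[0,0.8,0,0,0,0,1],[0,0.9,0,0,0,0,1],[0,0.9,0,0,0,0,1],[0,0.9,0,0,0,0,1],[0,0.8,0,0,0,0,1]]
  ]
}}

```text
time_s: 17.2
tool_pos: [523.4, -363.0, 157.1]
ee_rot: [-2.847, -1.327, 0.0]
contact_force: [-0.1, -0.0, -3.3]
gripper_width: 14.5
```

Call:
{"api": "step_arm", "payload": {
  "deltas": [
    [[0,0.3,0,0,0,0,1],[0,0.3,0,0,0,0,1],[0,0.2,0,0,0,0,1],[0,0,0,0,0,0,1]]
  ]
}}

```text
time_s: 17.6
tool_pos: [529.1, -367.7, 157.3]
ee_rot: [2.847, 1.327, 0.0]
contact_force: [0.0, -0.9, -3.3]
gripper_width: 14.8
```

```bash
python3 -c "
from h import *
rep()"
```

```text
17.6 along 641.75 lat -0.28 z 157.25 psi -40.01 F along/lat/z 0.6 -0.7 -3.3
```

Call:
{"api": "step_arm", "payload": {
  "deltas": [
    [[0,0,0.1,0,0,0,1],[0,0.15,0,0,0,0,1],[0,0.15,0,0,0,0,1],[0,0,0,0,0,0,1]]
  ]
}}

```text
time_s: 18.0
tool_pos: [531.4, -369.7, 156.2]
ee_rot: [2.847, 1.327, 0.0]
contact_force: [0.0, 0.5, -2.6]
gripper_width: 15.0
```

```bash
python3 -c "
from h import *
rep()"
```

```text
18.0 along 644.75 lat -0.32 z 156.22 psi -40.02 F along/lat/z -0.3 0.4 -2.6
```

Call:
{"api": "step_arm", "payload": {
  "deltas": [
    [[0,0.15,0,0,0,0,1],[0,0.1,0,0,0,0,1],[0,0,0,0,0,0,1]]
  ]
}}

```text
time_s: 18.3
tool_pos: [533.3, -371.2, 156.2]
ee_rot: [2.847, 1.327, 0.0]
contact_force: [-0.6, 0.6, -2.8]
gripper_width: 14.8
```

```bash
python3 -c "
from h import *
rep()"
```

```text
18.3 along 647.24 lat -0.3 z 156.19 psi -40.01 F along/lat/z -0.8 0.1 -2.8
```

Call:
{"api": "step_arm", "payload": {
  "deltas": [
    [[0,0.1,0,0,0,0,1],[0,0.1,0,0,0,0,1],[0,0,0,0,0,0,1]]
  ]
}}

```text
time_s: 18.6
tool_pos: [534.8, -372.5, 156.1]
ee_rot: [-2.847, -1.327, 0.0]
contact_force: [1.1, 0.3, -4.2]
gripper_width: 15.0
```

```bash
python3 -c "
from h import *
rep()"
```

```text
18.6 along 649.19 lat -0.32 z 156.07 psi -40.01 F along/lat/z 0.7 0.9 -4.2
```

Call:
{"api": "step_arm", "payload": {
  "deltas": [
    [[0,0.1,0,0,0,0,1],[0,0.1,0,0,0,0,1],[0,0,0,0,0,0,1]]
  ]
}}

```text
time_s: 18.9
tool_pos: [535.9, -373.5, 156.1]
ee_rot: [-2.846, -1.327, 0.001]
contact_force: [-3.8, 2.6, -1.7]
gripper_width: 14.4
```

```bash
python3 -c "
from h import *
rep()"
```

```text
18.9 along 650.67 lat -0.35 z 156.14 psi -40.0 F along/lat/z -4.6 -0.5 -1.7
```

Call:
{"api": "step_arm", "payload": {
  "deltas": [
    [[0,0.1,0,0,0,0,1],[0,0,0,0,0,0,1],[0,-0.1,0.05,0,0,0,1],[0,0,0,0,0,0,1]]
  ]
}}

```text
time_s: 19.3
tool_pos: [535.9, -373.4, 156.0]
ee_rot: [-2.846, -1.327, 0.001]
contact_force: [-5.5, 3.0, -0.0]
gripper_width: 14.9
```

Run:
```python
from h import *
rep(); c=cap('wrist','w8'); cv2.imwrite('pics/w8b.png',cv2.resize(c['color'][:,:,::-1],(800,600),interpolation=cv2.INTER_CUBIC))
```

```text
19.3 along 650.59 lat -0.3 z 156.04 psi -40.0 F along/lat/z -6.2 -1.3 -0.0
```

View pics/w8b.png

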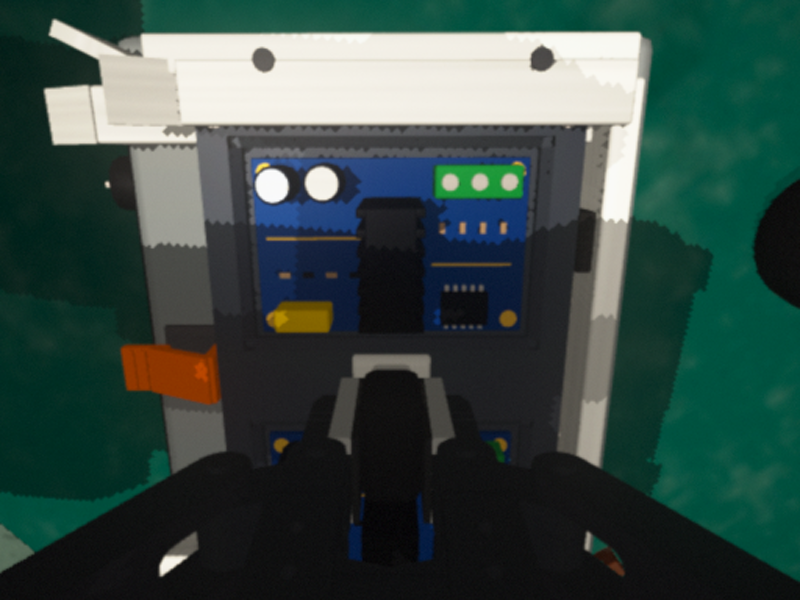

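The catch stands up behind the rear edge (its vertical face shows at (213,372)) and the front edge touches the bumper at (583,240). The lips cover the pallet's edge. I'll release and lift clear.

Call:
{"api": "step_arm", "payload": {
  "deltas": [
    [[0,-0.03,0,0,0,0,0.5],[0,0,0,0,0,0,0],[0,0,0,0,0,0,-0.5],[0,0,0,0,0,0,-0.5],[0,0,-0.5,0,0,0,-0.7]]
  ]
}}

```text
time_s: 19.85
tool_pos: [535.9, -373.4, 160.4]
ee_rot: [-2.847, -1.327, 0.001]
contact_force: [0.3, -0.3, 0.3]
gripper_width: 72.6
```

Call:
{"api": "step_arm", "payload": {
  "deltas": [
    [[0,0,-2,0,0,0,-0.7],[0,0,-3,0,0,0,-0.7],[0,0,-4,0,0,0,-0.7],[0,0,-4,0,0,0,-0.7],[0,0,-3,0,0,0,-0.7]]
  ]
}}

```text
time_s: 20.35
tool_pos: [536.0, -373.4, 324.1]
ee_rot: [2.845, 1.326, 0.002]
contact_force: [-0.2, -0.2, -0.1]
gripper_width: 72.9
```

Call:
{"api": "step_arm", "payload": {
  "deltas": [
    [[0,0,0,0,0,0,-0.7],[0,0,0,0,0,0,-0.7],[0,0,0,0,0,0,-0.7]]
  ]
}}

```text
time_s: 20.65
tool_pos: [535.8, -373.3, 319.3]
ee_rot: [-2.845, -1.326, 0.001]
contact_force: [-0.3, 0.5, 0.0]
gripper_width: 72.4
```

Run:
```python
from h import *
rep(); c=cap('wrist','w9'); cv2.imwrite('pics/w9b.png',cv2.resize(c['color'][:,:,::-1],(800,600),interpolation=cv2.INTER_CUBIC))
H,S,V=hsv(c); blue=(H>100)&(H<125)&(S>120)
o=(H>5)&(H<20)&(S>180)&(V>100); n,_,st,ce=cv2.connectedComponentsWithStats(o.astype(np.uint8)); print([(st[i].tolist()) for i in range(1,n) if st[i][4]>60])
b=np.array([533,-371])+0; 
for sg in(1,-1):
    X=650*E_+(57.7+sg*43.5)*N_; x,y=proj(c,(*X,67)).astype(int); print(x,y)
    try:
        r=rect(c,blue,(max(0,x-85),max(0,y-60),x+85,min(384,y+60)),67); print(r,'along',r[0]@E_,'lat',r[0]@N_-57.7)
    except Exception as e: print(e)
```

```text
20.65 along 650.54 lat -0.28 z 319.3 psi -40.01 F along/lat/z -0.6 0.2 0.0
[[429, 124, 21, 31, 87], [159, 165, 35, 19, 569]]
249 129
(array([ 564.3, -340.9], dtype=float32), 'long az', 139.95, np.float32(79.6), np.float32(49.9)) along 651.5639206827743 lat 42.8571445808756
249 218
(array([ 511. , -406.2], dtype=float32), 'long az', 132.68, np.float32(81.7), np.float32(41.0)) along 652.5754106621573 lat -41.42783615774701
```

View pics/w9b.png

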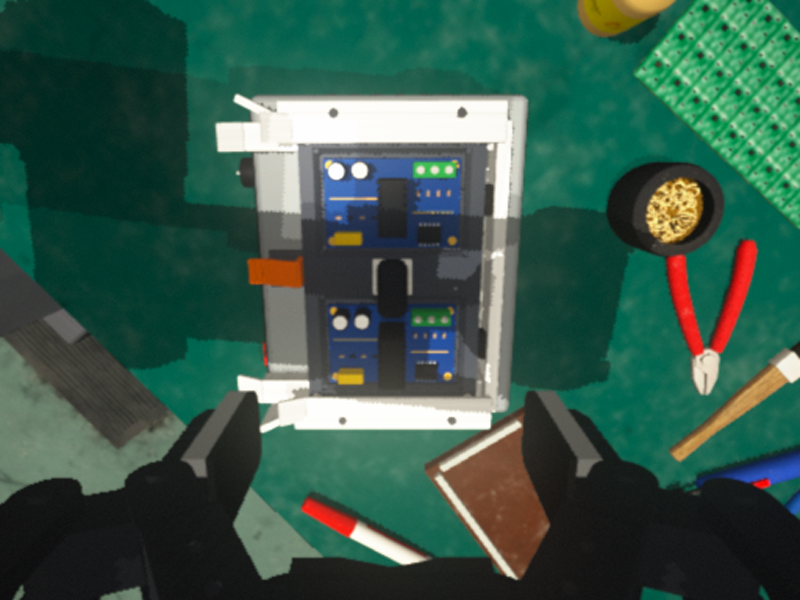

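The pallet is home against both bumpers, the catch is up behind the rear edge at (302,272), both boards lie square in their nests, and the gripper is clear.

```bash
python3 -c "
from h import *
print(robot.job_done())"
```

```text
the job is handed in; nothing more can be done
None
```

The job is done and handed in at about 21 s of the 58 s allowed. The hand-in reports no verdict, so the checks below are mine.

**What I did:**
- I seated the loose board in the empty nest while the pallet was still out on the bench, and released it.
- I took the pallet by its handle and slid it under the lips until it met the end stop. Contact came at about 650.5 mm along the rails, with about 6 N.
- I let go and lifted clear.

**Last checks:**
- **New board, before the pallet moved:** its centre was 0.2 mm from the nest centre and square to it.
- **Pallet:** it rests against the bumpers, in line with the rails (0.1°) and about 0.3 mm off the centre line at release, going by the arm's pose. The wrist force was back to zero after letting go.
- **Catch:** the picture shows the orange catch standing up behind the rear edge, and the upward push on the tool ended as it popped up. I did not measure its travel.
- **Boards at the end:** both look seated in the last picture.
    - **New board:** within about 1 mm of its nest sideways.
    - **First board:** its measurement was unreliable. It gave a 41 mm width instead of 52, turned about 7° and 2 mm off centre. The heat sink and handle overlap the blue area there, so I relied on the picture, where it looks square.
- **Stop position:** contact came 1.5–3.5 mm beyond my camera estimate of home (647–649 mm), so I relied on the contact force and the catch.

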